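Refit the burner's control knob and hold it in

TASK

The small gas burner has lost its control knob, and a salt shaker stands in the way beside the bare D-shaped shaft: move the shaker upright onto the round slate coaster and let go of it. Then take the black knob, turn it so its bore matches the flat of the shaft, push it fully home and press it all the way in against its spring, as one does to light the gas. Finish while still gripping the knob and keeping it pressed in, with nothing else shifted or knocked over.

Things in the scene. Friction and masses are not known exactly. Their poses are not given: they have to be found in the camera images.
- burner: White tabletop gas burner, fixed, 150 mm deep (x), 240 wide (y), panel 45 mm above the worktop. Origin: centre of its underside, at worktop height; x points away from the robot, y left, z up; turned under 10 degrees. Burner head and four pan supports (25 mm high, 65 mm radius) at y = -45 mm; the bare valve shaft stands at its left end, x = 0, y = +75 mm.
- shaft_tip (a point): Axis centre of the upper end of the bare brass valve shaft, 66 mm above the worktop when not pressed; axes as the burner's. Shaft upright, 14 mm diameter, 21 mm tall above the panel, tip chamfered 1.3 mm. One flat over its whole height, 2.5 mm from the axis, faces the burner's front (-x). It cannot turn; it only sinks when pressed.
- shaft (a joint): How far the shaft is pushed in, m: 0 at rest, 0.006 at the bottom stop. A spring resists with 4 N at the start and 10 N at the stop.
- knob: Loose black knob, 45 g, bore down on the worktop left of the burner. Origin: underside centre; z up; its nose and thin silver line point along -x. Skirt 41 mm wide, 18 tall; above it to 46 mm a bar grip along x, 14 mm wide (y), 34 long. D bore 14 mm deep, 1 mm clearance, flat on the nose side, 3.5 mm off the axis: goes on only with nose to burner's front, axes parallel within 0.13 rad.
- knob_seat (a point): Centre of the ceiling of the knob's bore, 14 mm above the knob's underside on its axis; meets shaft_tip when the knob is fully home (the underside is then 7 mm above the panel, 1 mm when pressed to the stop).
- knob_nose (a point): Top of the knob's pointed nose, 20 mm from its axis along its -x, 46 mm above its underside.
- shaker: Salt shaker, glass body with a domed metal top, 44 mm in diameter, 90 mm tall, 100 g, standing upright on the burner's panel just behind the shaft, its axis 35 to 42 mm from the shaft's. Origin: centre of its underside, z up. Body 44 mm wide to about 70 mm height, the dome above 34 mm wide.
- coaster: Round dark slate coaster, fixed, 94 mm in diameter, 6 mm thick, on the worktop left of the burner, behind the knob. Origin: centre of its underside. Mind the surroundings: a microwave hangs over the range left of here and cupboards hang behind, from 0.46 m up and about 0.55 m ahead of the base: the arm should swing across close to the base and lift things no more than 0.1 m here.
- garlic_bulb: Loose garlic bulb, 60 mm wide, 59 mm tall, a bystander. Origin: underside centre.
- spice_jar: Loose spice jar with a screw lid, 46 mm wide, 106 mm tall, a bystander. Origin: underside centre.
- ramekin: Loose white ramekin upside down, 72 mm wide, 41 mm tall, right of the burner, a bystander. Origin: underside centre.

How it is judged:
On the way, in this order (a step that is already met when the one before it is completed fails the run):
1. the shaker stands upright on the coaster, let go (horizontal distance between shaker and coaster below 0.026 m and height (world z) of shaker between 0.002 and 0.012 m and angle between shaker's own z axis and vertical below 0.15 rad and contact force between the fingers and shaker below 0.1 N and linear speed of shaker below 0.03 m/s), for 0.2 s.
2. the knob is fully home on the D-shaft (horizontal distance between knob_seat and shaft_tip below 0.003 m and z of knob_seat in the frame of shaft_tip between -0.003 and 0.002 m and angle between the x axis of knob and the x axis of burner, either way round below 0.25 rad and x of knob_nose in the frame of shaft_tip below -0.01 m and angle between knob's own z axis and vertical below 0.12 rad), for 0.2 s.
At the end, for the whole second after the job is handed in: Shaker upright on the coaster, centres within 26 mm. Knob home on the shaft: bore ceiling -3 to +2 mm from its end, nose to the burner's front, axes within 3 mm and 0.25 rad, tilt under 0.12 rad. Fingers on the knob keep the shaft in by over 4 of its 6 mm, with over 4 N, knob still (all of step 2 and horizontal distance between shaker and coaster below 0.026 m and height (world z) of shaker between 0.002 and 0.012 m and angle between shaker's own z axis and vertical below 0.15 rad and value of joint shaft above 0.004 m and contact force between the fingers and knob above 1 N and contact force between knob and burner above 4 N and linear speed of knob below 0.02 m/s); the arm keeps its last pose, push and grip.
It fails at once if the shaker is tipped over (angle between shaker's own z axis and vertical above 0.7 rad).
It fails at once if the garlic, spice jar or ramekin is shifted by more than 30 mm (distance of any of garlic_bulb, spice_jar, ramekin from where it was at the start of the episode above 0.03 m).
It also fails if it takes over 58 s, if anything falls off the work surface, if the arm or the gripper's body presses on something with over 40 N, if the wrist force passes 120 N, or if a joint passes its speed limit or range.

ROBOT

A 6-joint arm with a two-finger parallel gripper is mounted at the origin on a cart in front of the work surface, level with it; the furniture and walls round the work are solid. World frame = base frame: x ahead of the robot, y to its left, z up, the work surface at z = 0. Lengths are in m, angles in rad, forces in N, time in s.
With the tool pointing down it reaches from about 0.3 to 1 m from the base axis. Payload 5.1 kg.
Tool frame: the origin (TCP) lies at the very end of the fingers, on their centre line; the grasp point (between the pads) lies behind it (bot.grasp_offset is the z of the grasp point in the tool frame, in m); z points along the fingers, y is the line along which they close (so a half turn about z gives the same grasp; the last joint's range is limited). The gripper opens to 95 mm and grips with 3 to 60 N. Pads are 20 mm wide; open, the fingers measure 119 mm over their backs; the gripper's body (75 mm by 180 mm) begins 59 mm behind the grasp point.
Start: joints at [1.137, 0.124, 1.65, -0, 1.367, -0.083], TCP at [0.223, 0.61, 0.215] pointing down, gripper open.
Joint ranges: [-2.61, 2.61], [-1.02, 2.33], [0.03, 2.71], [-1.35, 4.49], [0.32, 2.68], [-2.91, 2.91]. Speed limits (rad/s): [2.57, 2.57, 3.14, 3.14, 3.14, 3.14].

INTERFACE

Orientations are given as a unit quaternion [w, x, y, z].
In Python, from rig import bot, optics, workorder gives the robot as it stands (bot), with the cameras (optics) and the job (workorder).
- The arm moves only by the tool tcp_steps, called after ">>>" in YAML: its name, and indented under it one key for each argument. Schema: {"type":"object","properties":{"moves":{"type":"array","items":{"type":"array","prefixItems":[{"type":"array","items":{"type":"number"},"minItems":3,"maxItems":3},{"type":"number"}],"minItems":2,"maxItems":2},"minItems":1,"maxItems":5},"finger_gap":{"type":"number"},"only":{"type":"string"},"quiet":{"type":"boolean"},"lines":{"type":"string"}},"required":["moves"],"additionalProperties":false}. moves is a list of rows, 1 to 5 of them, each written [[dx, dy, dz], turn]: dx, dy, dz in m, then a turn about the tool's z in rad; each row is the pose to reach, as a shift and turn from the pose commanded when the call began, along the tool's axes at that moment; what a row does not reach only later rows make up. A row lasts 1/10 s, in which the tool goes at most 0.05 m and 0.15 rad, less where a joint would pass 70% of its speed; a pose out of reach is approached as far as the arm can. finger_gap is the finger opening in m, set as the call begins (left out keeps the last). The fingers move at their own pace and stop on an object; the grip force is fixed at half the most. Time passes only in rows, so rows that do not move let the fingers close. The tool returns the time, the measured TCP pose, the force, the opening and the grip force at its end. only (a regular expression) keeps the lines of the reply that match it, lines (a string "A,B") keeps lines A to B, and quiet returns only ok. Input that does not fit is refused with a message, and nothing moves.
- bot.state(): the state, without advancing time (a new reading comes with each control period).
- optics.capture(name): name is "side" or "top"; returns a dict with "pixels" (480x640x3 uint8, blue, green, red), "fx", "fy", "cx", "cy" (pixels), "R" (3x3) and "t" (3): a world point X has camera coordinates R X + t. Camera axes: x right, y down, z forward; pixel columns grow to the right and rows downward; lengths in m; the calibration is good to about 2 mm. A picture is of the moment at which its call begins. There is no depth.
- workorder.hand_in(): hands the job in; it is judged then, once.
The state is a dict: "t": time; "joints": joint angles; "qd": joint speeds; "joint_torque": joint torques, N m; "tool_pos": TCP position; "tool_rot": TCP orientation; "ft_force": force on the tool from outside, world axes, zero at the start; "torque": the same for the moment, N m; "finger_gap": finger opening in m; "finger_force": force on a finger pad.
Only numpy, scipy, OpenCV 4.12 (cv2) and the standard library are available. Lean on these libraries where they do the work, as an engineer would, in place of code of your own. Each camera call takes 0.05 s, during which the arm holds its last target. There are 200 camera calls.

## Working session

There is one attempt and no reset: what is moved stays moved. The work goes in short steps, Python scripts to look and compute and a tool call to move; the robot and the scene stay as the last step left them, time stands still between calls to the robot, and variables do not carry over. Pictures are saved under pics/ and viewed, at most 13 in all, crops included, and the job is handed in when it is done.

```bash
ls; mkdir -p pics
```

Run:
```python
from rig import bot, optics, workorder
import cv2,numpy as np
for n in("side","top"):
    c=optics.capture(n);cv2.imwrite(f"pics/{n}0.png",c["pixels"])
    print(n,c["fx"],c["fy"],c["cx"],c["cy"],np.round(c["R"],3).tolist(),np.round(c["t"],3).tolist(),"cam",np.round(-np.array(c["R"]).T@c["t"],3))
s=bot.state();print(s,bot.grasp_offset)
```

```text
pics
rig.py
side 433.4358182501618 433.4358182501618 320.10866387488704 245.69510472252105 [[0.84, -0.542, 0.026], [-0.199, -0.352, -0.915], [0.505, 0.763, -0.403]] [-0.61, 0.056, 0.868] cam [ 0.085 -0.974  0.417]
top 578.5361633044537 578.5361633044537 310.01962976084496 244.139195017686 [[-0.022, -1.0, -0.005], [-0.989, 0.022, -0.146], [0.146, 0.002, -0.989]] [-0.316, 0.541, 1.096] cam [ 0.368 -0.33   1.161]
{'t': 0.1, 'joints': array([ 1.13740263e+00,  1.24450793e-01,  1.65153320e+00,  2.22340038e-05,
        1.36750749e+00, -8.26239683e-02]), 'qd': array([ 0.00045012, -0.00124078, -0.00287996,  0.00110862,  0.00103946,
        0.00023913]), 'joint_torque': array([-7.92201445e-05, -4.18880689e+01, -3.61096537e+01,  7.76941027e-02,
        4.60847444e-02, -6.50016250e-05]), 'tool_pos': array([0.22314403, 0.60987703, 0.21350542]), 'tool_rot': array([-2.52773724e-04,  1.74489254e-01,  9.84658620e-01, -9.15209285e-04]), 'ft_force': array([0.62129947, 0.70503974, 0.6476875 ]), 'torque': array([0.02443624, 0.01281559, 0.01384773]), 'finger_force': 0.0, 'finger_gap': 0.09513977188031283} -0.0188
```

View pics/side0.png

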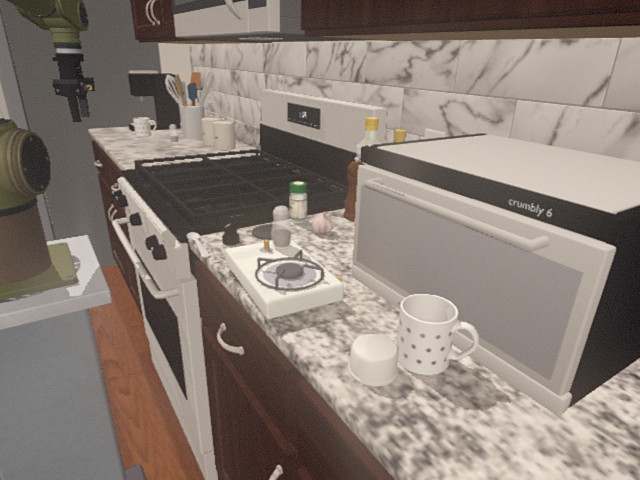

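View pics/top0.png

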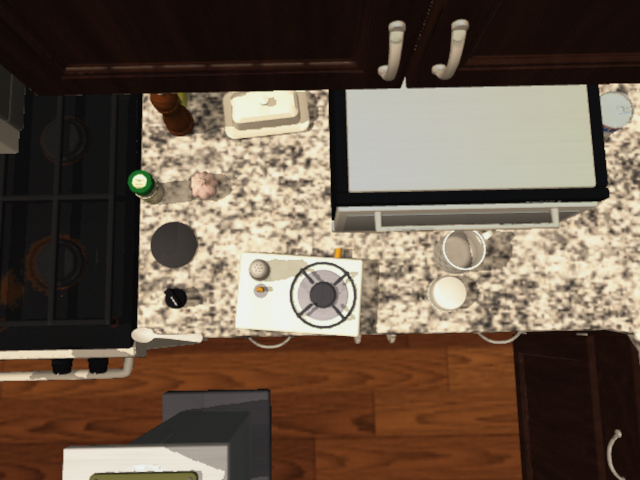

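The top view shows the shaft at (260,290), shaker (259,269), knob (176,298) and coaster (174,245). The side view shows the shaft at (267,243), shaker (281,225) and knob (231,233). Next I'll enlarge both.

Run:
```python
import cv2,numpy as np
t=cv2.imread("pics/top0.png")[215:345,130:290];s=cv2.imread("pics/side0.png")[195:285,215:345]
a=cv2.resize(t,None,fx=5,fy=5,interpolation=cv2.INTER_CUBIC)[:600];b=cv2.resize(s,None,fx=6,fy=6,interpolation=cv2.INTER_CUBIC)
cv2.imwrite("pics/tz.png",a[:600]);cv2.imwrite("pics/sz.png",b)
```

```text
(no output)
```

View pics/tz.png

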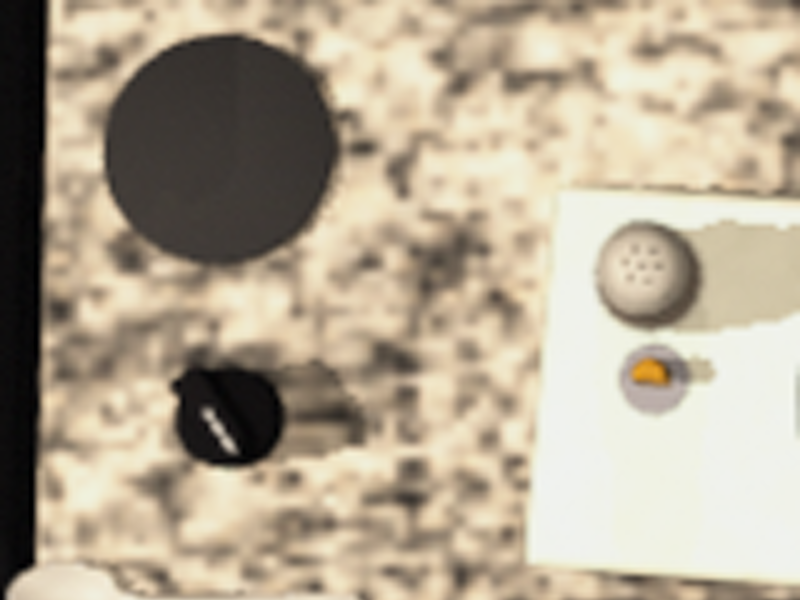

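View pics/sz.png

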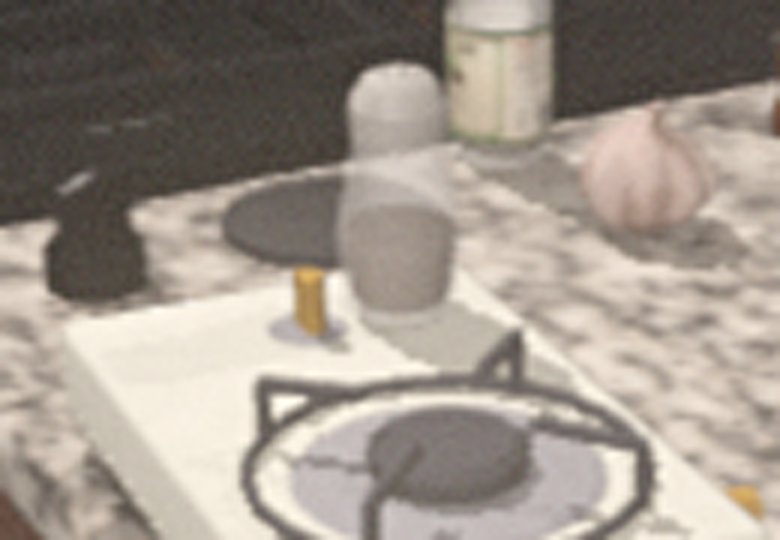

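Create h.py:
```python
import cv2,numpy as np
from rig import bot, optics, workorder
def ray(c,p):
    R=np.array(c["R"]);o=-R.T@c["t"]
    d=R.T@[(p[0]-c["cx"])/c["fx"],(p[1]-c["cy"])/c["fy"],1];return o,d/np.linalg.norm(d)
def plane(c,p,z):
    o,d=ray(c,p);return o+d*(z-o[2])/d[2]
def tri(c1,p1,c2,p2):
    o,d=ray(c1,p1);q,e=ray(c2,p2)
    s=np.linalg.lstsq(np.c_[d,-e],q-o,rcond=None)[0]
    a,b=o+s[0]*d,q+s[1]*e;return (a+b)/2,np.linalg.norm(a-b)
def mask(c,lo,hi,box):
    m=cv2.inRange(cv2.cvtColor(c["pixels"],cv2.COLOR_BGR2HSV),lo,hi);k=np.zeros_like(m);x0,y0,x1,y1=box
    k[y0:y1,x0:x1]=m[y0:y1,x0:x1];return k
def big(m):
    return max(cv2.findContours(m,cv2.RETR_EXTERNAL,cv2.CHAIN_APPROX_NONE)[0],key=cv2.contourArea)
def mean(m):
    y,x=np.nonzero(m);return np.array([x.mean(),y.mean()]),len(x)
```

Run:
```python
from h import *
np.set_printoptions(precision=4,suppress=True)
T=optics.capture("top");S=optics.capture("side")
tz=lambda x,y:(130+(x+.5)/5-.5,215+(y+.5)/5-.5)
sz=lambda x,y:(215+(x+.5)/6-.5,195+(y+.5)/6-.5)
# coaster
c=big(mask(T,(0,0,0),(180,255,85),(148,218,202,272)));e=cv2.fitEllipse(c);print("coaster",e,plane(T,e[0],.006))
# shaft
b=mask(T,(8,120,80),(35,255,255),(250,280,272,300));p,n=mean(b);print("brass top",p,n,cv2.boundingRect(b))
d=mask(S,(8,90,60),(35,255,255),(260,235,275,255));r=cv2.boundingRect(d);print("brass side",mean(d),r)
print("tip tri",tri(T,p,S,sz(308,273)))
print("tip plane",plane(T,p,.066),"disc",plane(T,tz(655,379),.045))
# shaker
print("shaker dome",tri(T,tz(643,256),S,sz(399,66)),plane(T,tz(643,256),.135))
print("shaker side base plane",plane(S,sz(400,296),.045), "silh", plane(T,tz(649,275),.1))
# knob
w=mask(T,(0,0,120),(180,120,255),(170,290,182,306));p,n=mean(w);ws=mask(S,(0,0,100),(180,120,255),(223,222,232,229));q,_=mean(ws)
l=cv2.fitLine(np.argwhere(w)[:,::-1].astype(np.float32),cv2.DIST_L2,0,.01,.01).ravel()
a,bb=plane(T,l[2:]-8*l[:2],.046),plane(T,l[2:]+8*l[:2],.046);v=a-bb
print("line",p,n,q,tri(T,p,S,q),plane(T,p,.046),"yaw",np.arctan2(v[1],v[0]))
k=big(mask(T,(0,0,0),(180,255,60),(160,285,190,312)));x,y,ww,h=cv2.boundingRect(k);print("knob",(x,y,ww,h),"skirt",plane(T,tz(230,416),.018))
# burner
g=mask(T,(0,0,215),(180,60,255),(225,245,370,345));g=cv2.morphologyEx(g,cv2.MORPH_OPEN,np.ones((3,3)))
hull=cv2.convexHull(big(g));R=cv2.minAreaRect(hull);B=np.array([plane(T,u,.045) for u in cv2.boxPoints(R)]);print("burner",B[:,:2],B.mean(0))
for i in range(4):
    v=B[(i+1)%4]-B[i];print(np.linalg.norm(v),np.arctan2(v[1],v[0]))
```

```text
coaster ((173.58595275878906, 244.4111785888672), (44.07997131347656, 45.444908142089844), 54.16926193237305) [ 0.544  -0.0519  0.006 ]
brass top [259.8667 289.1   ] 30 (256, 287, 8, 5)
brass side (array([266.2041, 243.8776]), 49) (264, 239, 5, 12)
tip tri (array([ 0.4448, -0.2303,  0.0651]), np.float64(0.0021514820811299514))
tip plane [ 0.4457 -0.2309  0.066 ] disc [ 0.4446 -0.2304  0.045 ]
shaker dome (array([ 0.4804, -0.2335,  0.1349]), np.float64(0.00443901822045653)) [ 0.4824 -0.2345  0.135 ]
shaker side base plane [ 0.4834 -0.222   0.045 ] silh [ 0.4792 -0.2334  0.1   ]
line [173.4444 300.6111] 18 [227.4545 224.9091] (array([ 0.4276, -0.0619,  0.0449]), np.float64(0.002349461720332882)) [ 0.4286 -0.0626  0.046 ] yaw 0.5880286664895219
knob (165, 288, 22, 20) skirt [ 0.4356 -0.0601  0.018 ]
burner [[ 0.3682 -0.1558]
 [ 0.5362 -0.1617]
 [ 0.5206 -0.4284]
 [ 0.3534 -0.4167]] [ 0.4446 -0.2907  0.045 ]
0.16812147825070686 -0.03546817918404294
0.26712324144651445 -1.629114943910871
0.1676884975480573 3.0716298576202696
0.261329682445529 1.5140101002332684
```

Create go.py:
```python
# prints tool-frame shift and turn from measured pose to a world target x y z closing-yaw
import sys,numpy as np
from scipy.spatial.transform import Rotation as Ro
from rig import bot, optics, workorder
s=bot.state();w,x,y,z=s["tool_rot"];M=Ro.from_quat([x,y,z,w]).as_matrix()
g=np.array([float(a) for a in sys.argv[1:5]])
yaw=np.arctan2(M[1,1],M[0,1]);d=(g[3]-yaw+np.pi/2)%np.pi-np.pi/2
print(np.round(M.T@(g[:3]-s["tool_pos"]),4),"turn",round(-d,3),"now",np.round(s["tool_pos"],4),"yaw",round(yaw,3),"tilt",np.round(M[:2,2],3),"j",np.round(s["joints"],2))
```

Run:
```python
from h import *
T=optics.capture("top");tz=lambda x,y:(130+(x+.5)/5-.5,215+(y+.5)/5-.5)
I=T["pixels"];H=cv2.cvtColor(I,cv2.COLOR_BGR2HSV)
g=cv2.morphologyEx(mask(T,(0,0,215),(180,60,255),(225,245,370,345)),cv2.MORPH_OPEN,np.ones((5,5)))
def fit(px):
    P=np.array([plane(T,u,.045)[:2] for u in px]);l=cv2.fitLine(P.astype(np.float32),cv2.DIST_HUBER,0,.001,.001).ravel();return l,np.arctan(l[1]/l[0])
L=[(np.nonzero(g[r])[0][0]-.5,r) for r in range(262,322)];print("left",fit(L))
R=[(np.nonzero(g[r])[0][-1]+.5,r) for r in range(268,325)];print("right",fit(R))
U=[(c,np.nonzero(g[:,c])[0][0]-.5) for c in range(275,355)];print("rear",fit(U))
D=[(c,np.nonzero(g[:,c])[0][-1]+.5) for c in range(245,355)];print("front",fit(D))
```

```bash
python3 go.py .34 .1 .19 1.51
```

```text
left (array([ 9.9999982e-01, -6.3416100e-04,  4.3725303e-01, -1.8018475e-01],
      dtype=float32), np.float32(-0.00063416106))
right (array([ 0.1879435 , -0.9821798 ,  0.43318045, -0.35264155], dtype=float32), np.float32(-1.3817284))
rear (array([ 0.09140479,  0.99581385,  0.5153147 , -0.33318686], dtype=float32), np.float32(1.4792638))
front (array([ 0.08961876,  0.99597615,  0.36105078, -0.3314205 ], dtype=float32), np.float32(1.4810572))
[-0.2849 -0.4389  0.0244] turn -0.29 now [0.2233 0.6101 0.214 ] yaw 1.22 tilt [-0.    -0.001] j [ 1.14  0.12  1.65  0.    1.37 -0.08]
```

>>> tcp_steps:
  moves:
    - [[-0.285, -0.439, 0.02], -0.29]
    - [[-0.285, -0.439, 0.02], -0.29]
    - [[-0.285, -0.439, 0.02], -0.29]
    - [[-0.285, -0.439, 0.02], -0.29]
    - [[-0.285, -0.439, 0.02], -0.29]
  finger_gap: 0.065

```text
t: 0.75
tool_pos: [0.2791, 0.3651, 0.2049]
tool_rot: [0.0, 0.03, 1.0, -0.0]
ft_force: [0.7, 0.4, -0.3]
finger_gap: 0.0662
finger_force: 0.0
```

```bash
python3 go.py .4 -.15 .19 1.51
```

```text
[-0.1515 -0.5069  0.015 ] turn 0.001 now [0.2791 0.3651 0.2049] yaw 1.511 tilt [ 0. -0.] j [ 0.8  -0.31  2.07 -0.    1.38 -0.71]
```

>>> tcp_steps:
  moves:
    - [[-0.16, -0.5, 0.01], 0.03]
    - [[-0.16, -0.5, 0.01], 0.03]
    - [[-0.16, -0.5, 0.01], 0.03]
    - [[-0.16, -0.5, 0.01], 0.03]
    - [[-0.16, -0.5, 0.01], 0.03]

```text
t: 1.25
tool_pos: [0.3407, 0.1229, 0.2005]
tool_rot: [0.001, 0.045, 0.999, 0.0]
ft_force: [0.4, 0.5, 0.5]
finger_gap: 0.0653
finger_force: 0.0
```

>>> tcp_steps:
  moves:
    - [[-0.08, -0.26, 0.01], 0]
    - [[-0.08, -0.26, 0.01], 0]
    - [[-0.08, -0.26, 0.01], 0]
    - [[-0.08, -0.26, 0.01], 0]
    - [[-0.08, -0.26, 0.01], 0]

```text
t: 1.75
tool_pos: [0.3922, -0.1221, 0.1914]
tool_rot: [0.001, 0.046, 0.999, -0.0]
ft_force: [0.6, 0.9, -0.1]
finger_gap: 0.0647
finger_force: 0.0
```

```bash
python3 go.py .481 -.2335 .16 1.48
```

```text
[-0.0986 -0.1027  0.0316] turn -0.001 now [ 0.3922 -0.1221  0.1914] yaw 1.479 tilt [ 0.002 -0.   ] j [-0.43 -0.43  2.18  0.    1.39 -1.91]
```

>>> tcp_steps:
  moves:
    - [[-0.05, -0.05, 0.02], 0]
    - [[-0.098, -0.103, 0.031], 0]
    - [[-0.098, -0.103, 0.031], 0]
    - [[-0.098, -0.103, 0.031], 0]

```text
t: 2.15
tool_pos: [0.4814, -0.2344, 0.157]
tool_rot: [-0.002, 0.047, 0.999, 0.001]
ft_force: [0.1, 0.9, -0.6]
finger_gap: 0.0653
finger_force: 0.0
```

```bash
python3 go.py .481 -.2335 .076 1.48
```

Run:
```python
from h import *
S=optics.capture("side")["pixels"][60:290,180:380];T=optics.capture("top")["pixels"][180:345,160:330]
f=lambda i:cv2.resize(i,(390,450),interpolation=cv2.INTER_CUBIC)
cv2.imwrite("pics/a.png",np.hstack([f(S),f(T)]))
```

```text
[0.0001 0.0008 0.081 ] turn -0.003 now [ 0.4814 -0.2344  0.157 ] yaw 1.477 tilt [-0.004  0.002] j [-0.55 -0.08  1.96 -0.    1.27 -2.03]
```

View pics/a.png

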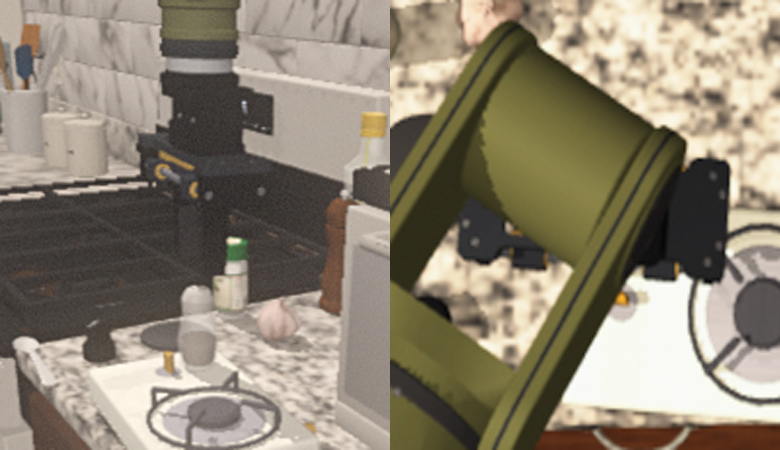

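The side view shows the fingers directly above the shaker. Fingertips are near (190,255) and the shaker dome near (198,287) in the composite. I'm descending.

>>> tcp_steps:
  moves:
    - [[0, 0.001, 0.03], 0]
    - [[0, 0.001, 0.055], 0]
    - [[0, 0.001, 0.07], 0]
    - [[0, 0.001, 0.08], 0]
    - [[0, 0.001, 0.08], 0]

```text
t: 2.75
tool_pos: [0.4798, -0.2294, 0.0795]
tool_rot: [-0.001, 0.045, 0.999, 0.0]
ft_force: [0.6, -0.4, 0.4]
finger_gap: 0.0651
finger_force: 0.0
```

>>> tcp_steps:
  moves:
    - [[0, 0, 0], 0]
    - [[0, 0, 0], 0]
    - [[0, 0, 0], 0]
    - [[0, 0, 0], 0]
    - [[0, 0, 0], 0]
  finger_gap: 0.03

```text
t: 3.25
tool_pos: [0.4811, -0.2309, 0.081]
tool_rot: [0.001, 0.045, 0.999, -0.001]
ft_force: [-0.2, -0.3, 2.1]
finger_gap: 0.0387
finger_force: 29.7
```

>>> tcp_steps:
  moves:
    - [[0, 0, 0], 0]
    - [[0, 0, 0], 0]
  finger_gap: 0.03

```text
t: 3.45
tool_pos: [0.4811, -0.2309, 0.081]
tool_rot: [0.001, 0.045, 0.999, -0.001]
ft_force: [-0.1, -1.4, 4.1]
finger_gap: 0.039
finger_force: 29.8
```

```bash
python3 go.py .544 -.0519 .04 1.48
```

```text
[-0.0463  0.184   0.0408] turn 0.0 now [ 0.4811 -0.2309  0.081 ] yaw 1.48 tilt [ 0.001 -0.001] j [-0.55 -0.01  2.03 -0.    1.12 -2.03]
```

Run:
```python
from h import *
S=optics.capture("side")["pixels"][120:260,200:360]
cv2.imwrite("pics/b.png",cv2.resize(S,(640,560),interpolation=cv2.INTER_CUBIC))
print(bot.state()["ft_force"],bot.state()["torque"])
```

```text
[-0.20646275 -1.48691003  3.40318441] [-0.3286667   0.10542513  0.05641729]
```

View pics/b.png

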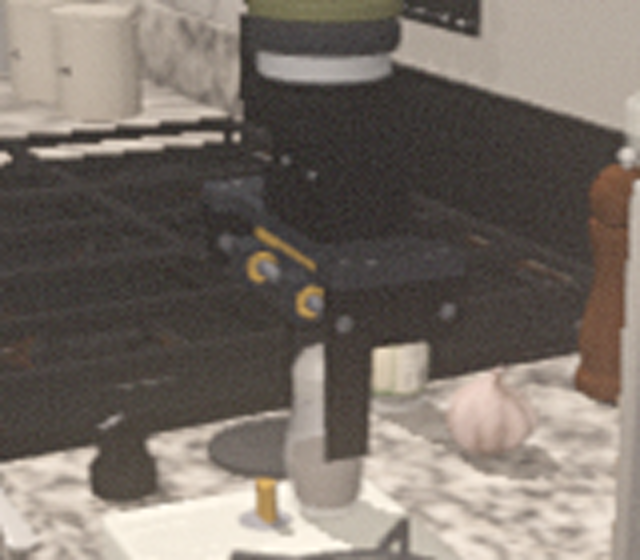

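The shaker is between the fingers (body near (324,450)). But the pads appear to be on its tapered shoulder: gap 39 mm, upward force and a slight lean. I'll open and regrip lower.

>>> tcp_steps:
  moves:
    - [[0, 0, 0], 0]
    - [[0, 0, 0], 0]
    - [[0, 0, 0], 0]
  finger_gap: 0.065

```text
t: 3.8
tool_pos: [0.4799, -0.2297, 0.0793]
tool_rot: [-0.001, 0.045, 0.999, 0.001]
ft_force: [-0.6, -0.2, 0.6]
finger_gap: 0.0577
finger_force: 0.0
```

```bash
python3 go.py .481 -.2325 .065 1.48
```

```text
[-0.0013 -0.0027  0.0143] turn -0.0 now [ 0.4799 -0.2297  0.0793] yaw 1.48 tilt [-0.001  0.001] j [-0.55 -0.01  2.03  0.    1.12 -2.03]
```

>>> tcp_steps:
  moves:
    - [[0, 0.001, 0.008], 0]
    - [[0, 0.001, 0.015], 0]
    - [[0, 0.001, 0.015], 0]
    - [[0, 0.001, 0.015], 0]

```text
t: 4.2
tool_pos: [0.4802, -0.229, 0.0644]
tool_rot: [-0.001, 0.045, 0.999, 0.0]
ft_force: [-0.2, -0.1, 0.4]
finger_gap: 0.0646
finger_force: 0.0
```

>>> tcp_steps:
  moves:
    - [[0, 0, 0], 0]
    - [[0, 0, 0], 0]
    - [[0, 0, 0], 0]
    - [[0, 0, 0], 0]
    - [[0, 0, 0], 0]
  finger_gap: 0.03

```text
t: 4.7
tool_pos: [0.4808, -0.2295, 0.0654]
tool_rot: [0.0, 0.045, 0.999, -0.0]
ft_force: [-0.3, -0.9, 0.3]
finger_gap: 0.0414
finger_force: 30.0
```

>>> tcp_steps:
  moves:
    - [[0, 0, 0], 0]
    - [[0, 0, 0], 0]
  finger_gap: 0.03

```text
t: 4.9
tool_pos: [0.4808, -0.2295, 0.0654]
tool_rot: [0.0, 0.045, 0.999, -0.0]
ft_force: [-0.2, -1.5, 1.5]
finger_gap: 0.0414
finger_force: 30.0
```

```bash
python3 - <<'E'
from h import *
S=optics.capture("side")["pixels"][170:260,200:320]
cv2.imwrite("pics/c.png",cv2.resize(S,(720,540),interpolation=cv2.INTER_CUBIC))
E
```

```text
(no output)
```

View pics/c.png

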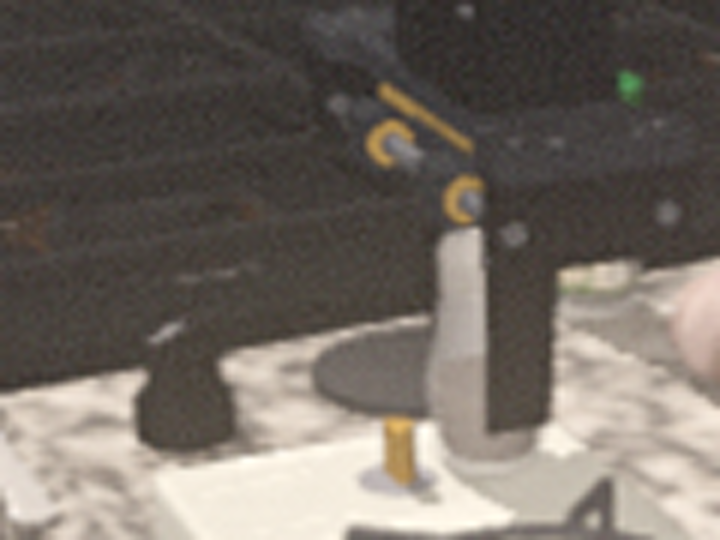

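Regripped: the shaker's left edge runs from (440,240) to (443,440), so it is upright, with the pads low on the glass. Next I lift it and carry it to the coaster.

>>> tcp_steps:
  moves:
    - [[0, 0, -0.02], 0]
    - [[0, 0, -0.04], 0]
    - [[0, 0, -0.04], 0]

```text
t: 5.25
tool_pos: [0.4822, -0.2301, 0.1077]
tool_rot: [0.002, 0.045, 0.999, -0.001]
ft_force: [0.8, -0.7, -0.8]
finger_gap: 0.041
finger_force: 30.0
```

```bash
python3 go.py .539 -.054 .1 1.48
```

```text
[-0.0405  0.1805  0.0075] turn 0.0 now [ 0.4822 -0.2301  0.1077] yaw 1.48 tilt [ 0.004 -0.002] j [-0.55 -0.04  2.01  0.    1.17 -2.03]
```

>>> tcp_steps:
  moves:
    - [[-0.02, 0.04, 0], 0]
    - [[-0.03, 0.08, 0], 0]
    - [[-0.04, 0.12, 0], 0]
    - [[-0.042, 0.15, 0], 0]
    - [[-0.042, 0.17, 0], 0]

```text
t: 5.75
tool_pos: [0.5373, -0.0614, 0.1035]
tool_rot: [-0.001, 0.045, 0.999, 0.0]
ft_force: [-0.0, -0.1, -1.8]
finger_gap: 0.0415
finger_force: 30.0
```

>>> tcp_steps:
  moves:
    - [[0, 0, 0], 0]
    - [[0, 0, 0], 0]

```text
t: 5.95
tool_pos: [0.5372, -0.0636, 0.1039]
tool_rot: [-0.001, 0.045, 0.999, -0.0]
ft_force: [0.1, -0.2, -1.1]
finger_gap: 0.0413
finger_force: 30.0
```

```bash
python3 go.py .539 -.054 .029 1.48
```

```text
[-0.0011  0.0097  0.0749] turn 0.001 now [ 0.5372 -0.0636  0.1039] yaw 1.481 tilt [-0.002 -0.   ] j [-0.22 -0.02  1.99 -0.    1.17 -1.7 ]
```

>>> tcp_steps:
  moves:
    - [[0, 0.009, 0.02], 0]
    - [[0, 0.009, 0.04], 0]
    - [[0, 0.009, 0.06], 0]
    - [[0, 0.009, 0.07], 0]
    - [[0, 0.009, 0.073], 0]

```text
t: 6.45
tool_pos: [0.5374, -0.0555, 0.0305]
tool_rot: [-0.002, 0.046, 0.999, 0.0]
ft_force: [0.8, -1.2, -1.7]
finger_gap: 0.0408
finger_force: 30.0
```

>>> tcp_steps:
  moves:
    - [[0, 0, 0.001], 0]
    - [[0, 0, 0.002], 0]
    - [[0, 0, 0.003], 0]
    - [[0, 0, 0.003], 0]

```text
t: 6.85
tool_pos: [0.5392, -0.055, 0.0298]
tool_rot: [0.001, 0.045, 0.999, -0.0]
ft_force: [0.2, 0.8, -1.6]
finger_gap: 0.0411
finger_force: 30.0
```

Run:
```python
from h import *
S=optics.capture("side")["pixels"][150:260,200:340]
cv2.imwrite("pics/d.png",cv2.resize(S,(700,550),interpolation=cv2.INTER_CUBIC))
```

```text
(no output)
```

View pics/d.png

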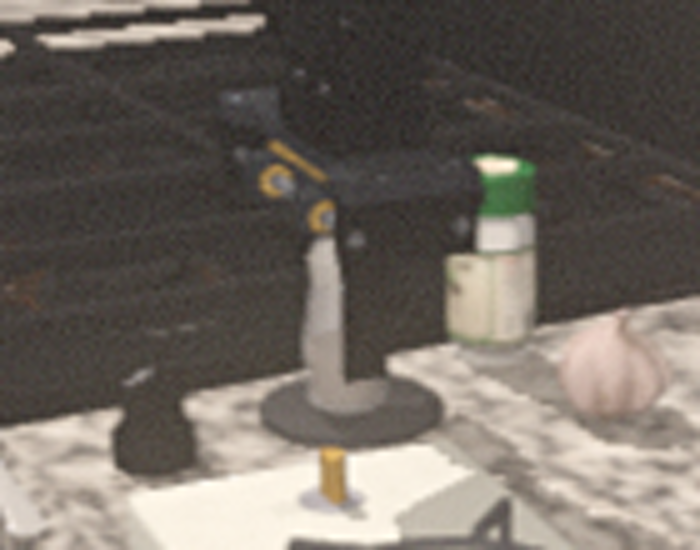

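The shaker (base near (348,400)) hangs just above the coaster (centre near (352,410)), upright. I'll lower it until it touches.

>>> tcp_steps:
  moves:
    - [[0, 0, 0.001], 0]
    - [[0, 0, 0.002], 0]
    - [[0, 0, 0.002], 0]
    - [[0, 0, 0.002], 0]

```text
t: 7.3
tool_pos: [0.5387, -0.0548, 0.0271]
tool_rot: [-0.0, 0.045, 0.999, 0.0]
ft_force: [0.0, -0.3, -1.7]
finger_gap: 0.041
finger_force: 30.0
```

>>> tcp_steps:
  moves:
    - [[0, 0, 0.001], 0]
    - [[0, 0, 0.001], 0]
    - [[0, 0, 0.001], 0]

```text
t: 7.6
tool_pos: [0.539, -0.0548, 0.0269]
tool_rot: [0.0, 0.045, 0.999, -0.0]
ft_force: [-2.6, 0.6, 5.0]
finger_gap: 0.0413
finger_force: 30.0
```

Contact. Now open the fingers and lift clear.

>>> tcp_steps:
  moves:
    - [[0, 0, 0], 0]
    - [[0, 0, 0], 0]
    - [[0, 0, 0], 0]
    - [[0, 0, 0], 0]
  finger_gap: 0.065

```text
t: 8.0
tool_pos: [0.5386, -0.0548, 0.0259]
tool_rot: [-0.0, 0.045, 0.999, -0.0]
ft_force: [-0.0, -0.4, 0.5]
finger_gap: 0.064
finger_force: 0.0
```

>>> tcp_steps:
  moves:
    - [[0, 0, -0.03], 0]
    - [[0, 0, -0.06], 0]
    - [[0, 0, -0.1], 0]
    - [[0, 0, -0.1], 0]
    - [[0, 0, -0.1], 0]

```text
t: 8.5
tool_pos: [0.5395, -0.055, 0.1273]
tool_rot: [0.001, 0.045, 0.999, -0.0]
ft_force: [0.2, -0.7, -0.9]
finger_gap: 0.0652
finger_force: 0.0
```

```bash
python3 go.py .43 -.0582 .12 2.151
```

```text
[ 0.1088 -0.0131  0.007 ] turn -0.671 now [ 0.5395 -0.055   0.1273] yaw 1.48 tilt [ 0.003 -0.001] j [-0.2  -0.04  1.98 -0.    1.21 -1.68]
```

```bash
python3 go.py .3 .2 .15 2.151
```

```text
[ 0.2616  0.2323 -0.0234] turn -0.671 now [ 0.5395 -0.055   0.1273] yaw 1.48 tilt [ 0.003 -0.001] j [-0.2  -0.04  1.98 -0.    1.21 -1.68]
```

>>> tcp_steps:
  moves:
    - [[0.21, 0.27, -0.02], -0.67]
    - [[0.21, 0.27, -0.02], -0.67]
    - [[0.21, 0.27, -0.02], -0.67]
    - [[0.21, 0.27, -0.02], -0.67]
    - [[0.21, 0.27, -0.02], -0.67]
  finger_gap: 0.045

```text
t: 9.0
tool_pos: [0.4015, 0.1561, 0.1386]
tool_rot: [-0.002, -0.287, 0.958, 0.0]
ft_force: [0.6, 0.2, 0.2]
finger_gap: 0.0452
finger_force: 0.0
```

>>> tcp_steps:
  moves:
    - [[0.1, 0.02, 0], 0]
    - [[0.1, 0.02, 0], 0]

```text
t: 9.2
tool_pos: [0.3083, 0.1187, 0.1383]
tool_rot: [-0.003, -0.288, 0.958, 0.0]
ft_force: [0.4, -0.3, 2.0]
finger_gap: 0.0447
finger_force: 0.0
```

```bash
python3 go.py .3 .2 .15 2.151
```

Run:
```python
from h import *
S=optics.capture("side")["pixels"][190:260,200:310];T=optics.capture("top")["pixels"][215:335,130:290]
cv2.imwrite("pics/top1.png",optics.capture("top")["pixels"]);cv2.imwrite("pics/side1.png",optics.capture("side")["pixels"])
f=lambda i,k:cv2.resize(i,None,fx=k,fy=k,interpolation=cv2.INTER_CUBIC)
a=f(T,2.5);b=f(S,3.5);o=np.zeros((max(a.shape[0],b.shape[0]),a.shape[1]+b.shape[1],3),np.uint8);o[:a.shape[0],:a.shape[1]]=a;o[:b.shape[0],a.shape[1]:]=b
cv2.imwrite("pics/e.png",o);print(o.shape)
```

```text
[-0.0378  0.0724 -0.0117] turn 0.004 now [0.3083 0.1187 0.1383] yaw 2.155 tilt [-0.006 -0.001] j [ 0.2  -0.63  2.39 -0.    1.38 -1.95]
(300, 785, 3)
```

View pics/e.png

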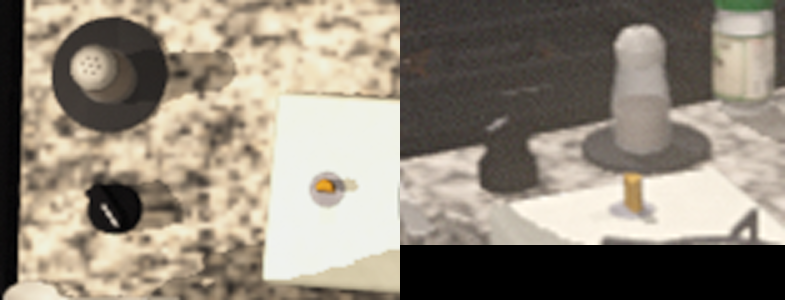

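The shaker stands upright on the coaster: dome (93,67) over coaster centre (110,75) in the top half. Knob (113,208) and shaft (327,188) are undisturbed. I'll refine the knob and shaft positions.

Run:
```python
from h import *
np.set_printoptions(precision=4,suppress=True)
def avg(n):
    L=[optics.capture(n) for _ in range(4)];c=L[0];c["pixels"]=np.mean([x["pixels"] for x in L],0).astype(np.uint8);return c
T=avg("top");S=avg("side")
k=4
def up(c,box):
    x0,y0,x1,y1=box;im=cv2.resize(c["pixels"][y0:y1,x0:x1],None,fx=k,fy=k,interpolation=cv2.INTER_CUBIC)
    return cv2.cvtColor(im,cv2.COLOR_BGR2HSV),lambda p:(x0+(p[0]+.5)/k-.5,y0+(p[1]+.5)/k-.5)
H,f=up(T,(160,283,194,312));m=cv2.inRange(H,(0,0,0),(180,255,75));m=cv2.morphologyEx(m,cv2.MORPH_CLOSE,np.ones((15,15)))
m=cv2.morphologyEx(m,cv2.MORPH_OPEN,cv2.getStructuringElement(2,(41,41)))
c=big(m);e=cv2.fitEllipse(c);print("knob",f(e[0]),np.array(e[1])/k,cv2.boundingRect(c),plane(T,f(e[0]),.009))
w=cv2.inRange(H,(0,0,110),(180,255,255))&cv2.dilate(m,np.ones((3,3)))
w=cv2.erode(m,np.ones((21,21)))&w;P=np.argwhere(w)[:,::-1].astype(np.float32);l=cv2.fitLine(P,cv2.DIST_L2,0,.01,.01).ravel()
a,b=[plane(T,f(l[2:]+s*l[:2]),.046) for s in(-25,25)];v=a-b;print("line",(a+b)/2,"yaw",np.arctan2(v[1],v[0]),len(P))
H,f=up(T,(250,275,274,305))
br=cv2.inRange(H,(8,110,80),(35,255,255));p,n=mean(br);print("brass",f(p),n/16,cv2.boundingRect(br),plane(T,f(p),.066))
d=cv2.inRange(H,(0,0,0),(180,255,225))&~cv2.inRange(H,(0,0,0),(0,0,0));c=big(cv2.morphologyEx(d,cv2.MORPH_OPEN,cv2.getStructuringElement(2,(25,25))));e=cv2.fitEllipse(c);print("disc",f(e[0]),np.array(e[1])/k,plane(T,f(e[0]),.045))
H,f=up(S,(255,230,280,260));br=cv2.inRange(H,(8,90,60),(35,255,255));x,y,w_,h=cv2.boundingRect(br);p,_=mean(br)
print("brass side",f((x,y)),w_/k,h/k,f(p));print("mid tri",tri(T,f((0,0)),S,f(p))[1])
for z in(.066,.055,.045):
    print(z,plane(S,f(p),z))
```

```bash
python3 go.py .436 -.0582 .1 2.151
```

```text
knob (175.3155918121338, 297.2816963195801) [20.6868 22.543 ] (22, 18, 86, 83) [ 0.4371 -0.0574  0.009 ]
line [ 0.4285 -0.0625  0.046 ] yaw 0.5941546044486272 299
brass (np.float64(259.7269417475728), np.float64(288.9832524271845)) 32.1875 (25, 46, 31, 22) [ 0.4459 -0.2306  0.066 ]
disc (261.84938049316406, 292.0176944732666) [ 9.7605 16.3131] [ 0.4415 -0.2327  0.045 ]
brass side (263.625, 238.875) 5.0 11.25 (np.float64(266.0862188365651), np.float64(244.14750692520775))
mid tri 0.10457326591973902
0.066 [ 0.4339 -0.2506  0.066 ]
0.055 [ 0.4449 -0.2279  0.055 ]
0.045 [ 0.4548 -0.2073  0.045 ]
[-0.0078 -0.2156  0.0403] turn -0.001 now [0.3116 0.118  0.1405] yaw 2.15 tilt [-0.002 -0.   ] j [ 0.2  -0.62  2.39  0.    1.38 -1.95]
```

>>> tcp_steps:
  moves:
    - [[-0.008, -0.216, 0.03], -0.01]
    - [[-0.008, -0.216, 0.03], -0.01]
    - [[-0.008, -0.216, 0.03], -0.01]
    - [[-0.008, -0.216, 0.03], -0.01]
    - [[-0.008, -0.216, 0.03], -0.01]

```text
t: 10.3
tool_pos: [0.4379, -0.0617, 0.1099]
tool_rot: [-0.001, -0.289, 0.957, 0.0]
ft_force: [0.1, 0.3, 0.1]
finger_gap: 0.0451
finger_force: 0.0
```

>>> tcp_steps:
  moves:
    - [[0, 0, 0.01], 0]
    - [[0, 0, 0.01], 0]

```text
t: 10.5
tool_pos: [0.4347, -0.058, 0.0985]
tool_rot: [-0.002, -0.29, 0.957, 0.001]
ft_force: [-0.9, 1.1, 0.2]
finger_gap: 0.0451
finger_force: 0.0
```

```bash
python3 go.py .4365 -.0578 .022 2.161
```

```text
[-0.0018 -0.0011  0.0765] turn -0.002 now [ 0.4347 -0.058   0.0985] yaw 2.159 tilt [-0.005  0.002] j [-0.26 -0.26  2.21  0.    1.19 -2.41]
```

>>> tcp_steps:
  moves:
    - [[-0.001, -0.001, 0.03], 0]
    - [[-0.001, -0.001, 0.055], 0]
    - [[-0.001, -0.001, 0.07], 0]
    - [[-0.001, -0.001, 0.075], 0]
    - [[-0.001, -0.001, 0.075], 0]

```text
t: 11.0
tool_pos: [0.4366, -0.0576, 0.0252]
tool_rot: [-0.001, -0.291, 0.957, 0.0]
ft_force: [0.9, 0.2, -0.2]
finger_gap: 0.0447
finger_force: 0.0
```

>>> tcp_steps:
  moves:
    - [[0, 0, 0], 0]
    - [[0, 0, 0], 0]

```text
t: 11.2
tool_pos: [0.4384, -0.0587, 0.027]
tool_rot: [0.001, -0.291, 0.957, -0.001]
ft_force: [-1.2, -0.9, 0.9]
finger_gap: 0.0453
finger_force: 0.0
```

```bash
python3 go.py .4365 -.0578 .0215 2.161
```

```text
[0.0011 0.0018 0.0055] turn -0.001 now [ 0.4384 -0.0587  0.027 ] yaw 2.16 tilt [ 0.002 -0.001] j [-0.25 -0.15  2.26  0.    1.03 -2.41]
```

>>> tcp_steps:
  moves:
    - [[0, 0.001, 0.005], 0]
    - [[0, 0.001, 0.005], 0]
    - [[0, 0.001, 0.005], 0]

```text
t: 11.5
tool_pos: [0.4368, -0.0579, 0.0207]
tool_rot: [-0.0, -0.29, 0.957, 0.0]
ft_force: [-0.5, 0.4, 0.1]
finger_gap: 0.0445
finger_force: 0.0
```

>>> tcp_steps:
  moves:
    - [[0, 0, 0], 0]
    - [[0, 0, 0], 0]
    - [[0, 0, 0], 0]
    - [[0, 0, 0], 0]
    - [[0, 0, 0], 0]
  finger_gap: 0.005

```text
t: 12.0
tool_pos: [0.4369, -0.0578, 0.0208]
tool_rot: [-0.0, -0.29, 0.957, 0.0]
ft_force: [0.8, -0.2, -0.2]
finger_gap: 0.0137
finger_force: 30.0
```

>>> tcp_steps:
  moves:
    - [[0, 0, 0], 0]
    - [[0, 0, 0], 0]
    - [[0, 0, 0], 0]

```text
t: 12.3
tool_pos: [0.4369, -0.0578, 0.0208]
tool_rot: [-0.0, -0.29, 0.957, 0.0]
ft_force: [-0.9, 1.0, 0.9]
finger_gap: 0.0138
finger_force: 30.0
```

```bash
python3 go.py .4365 -.0578 .0215 2.161
```

```text
[ 0.0003  0.0003 -0.0007] turn -0.001 now [ 0.4369 -0.0578  0.0208] yaw 2.16 tilt [-0.  0.] j [-0.25 -0.14  2.26  0.    1.02 -2.41]
```

>>> tcp_steps:
  moves:
    - [[0, 0, -0.03], 0]
    - [[0, 0, -0.07], 0]
    - [[0, 0, -0.09], 0]
    - [[0, 0, -0.09], 0]

```text
t: 12.7
tool_pos: [0.4395, -0.0585, 0.1144]
tool_rot: [0.003, -0.29, 0.957, -0.002]
ft_force: [0.8, -0.0, -0.3]
finger_gap: 0.014
finger_force: 30.0
```

```bash
python3 go.py .4446 -.2302 .107 1.481
```

```text
[ 0.0912 -0.1455  0.0078] turn 0.679 now [ 0.4395 -0.0585  0.1144] yaw 2.16 tilt [ 0.007 -0.002] j [-0.25 -0.27  2.2  -0.    1.21 -2.41]
```

>>> tcp_steps:
  moves:
    - [[0.088, -0.148, 0], 0.15]
    - [[0.088, -0.148, 0], 0.3]
    - [[0.088, -0.148, 0], 0.45]
    - [[0.088, -0.148, 0], 0.6]
    - [[0.088, -0.148, 0], 0.68]

```text
t: 13.2
tool_pos: [0.445, -0.2322, 0.1087]
tool_rot: [-0.001, 0.05, 0.999, 0.0]
ft_force: [-0.0, 0.8, -1.4]
finger_gap: 0.0139
finger_force: 30.0
```

>>> tcp_steps:
  moves:
    - [[0, 0, 0], 0]
    - [[0, 0, 0], 0]
    - [[0, 0, 0], 0]

```text
t: 13.5
tool_pos: [0.4456, -0.229, 0.1098]
tool_rot: [-0.001, 0.044, 0.999, 0.0]
ft_force: [0.2, -0.7, -0.2]
finger_gap: 0.014
finger_force: 30.0
```

```bash
python3 go.py .4446 -.2302 .107 1.481
```

```text
[ 0.0009 -0.0013  0.0028] turn 0.001 now [ 0.4456 -0.229   0.1098] yaw 1.482 tilt [-0.001  0.001] j [-0.58 -0.12  2.08 -0.    1.19 -2.06]
```

>>> tcp_steps:
  moves:
    - [[0.001, -0.001, 0.008], 0]
    - [[0.001, -0.001, 0.016], 0]
    - [[0.001, -0.001, 0.016], 0]
    - [[0.001, -0.001, 0.016], 0]
    - [[0.001, -0.001, 0.016], 0]

```text
t: 14.0
tool_pos: [0.4451, -0.2307, 0.0949]
tool_rot: [0.0, 0.045, 0.999, -0.0]
ft_force: [0.4, 0.5, -0.7]
finger_gap: 0.0138
finger_force: 30.0
```

```bash
python3 go.py .4446 -.2302 .092 1.481;python3 - <<'E'
from h import *
S=optics.capture("side");I=S["pixels"][205:265,235:305]
P=bot.state()["tool_pos"];u=P-[0,0,.0208]
R=np.array(S["R"])
def pr(X):
    q=R@X+S["t"];return q[:2]/q[2]*S["fx"]+[S["cx"],S["cy"]]
for n,X in(("under",u),("skirtL",u+[0,0,.018]),("tip",np.array([.4446,-.2302,.066])),("tiptri",np.array([.4446,-.2302,.045]))):print(n,(pr(X)-[235,205])*10)
cv2.imwrite("pics/f.png",cv2.resize(I,(700,600),interpolation=cv2.INTER_CUBIC))
E
```

```text
[0.0005 0.0005 0.0029] turn -0.001 now [ 0.4451 -0.2307  0.0949] yaw 1.48 tilt [ 0. -0.] j [-0.59 -0.1   2.09 -0.    1.16 -2.07]
under [316.1984835  309.89809175]
skirtL [314.07260953 227.98036601]
tip [313.32266036 346.5683397 ]
tiptri [315.77684538 439.74762384]
```

View pics/f.png

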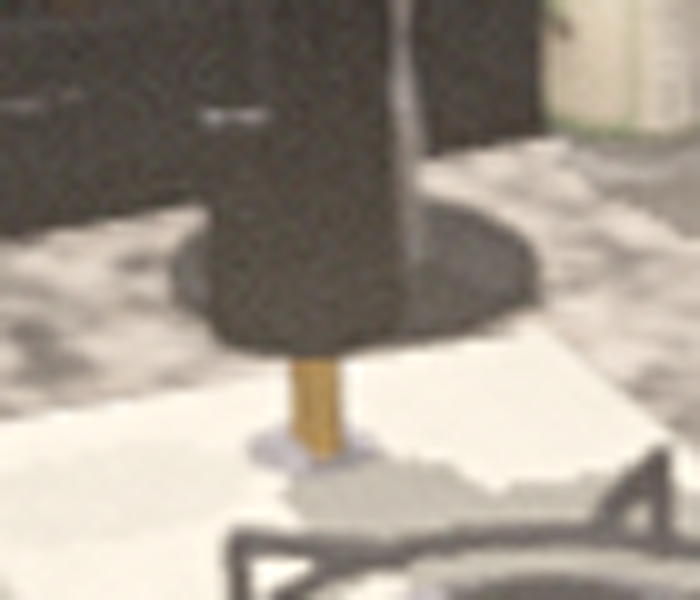

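The knob skirt spans 210–410 (centre about 310), and the shaft axis, taken from its right edge at 343, is about 309. They line up, with the nose to the front (left). I'm lowering gently.

>>> tcp_steps:
  moves:
    - [[0, 0, 0.004], 0]
    - [[0, 0, 0.008], 0]
    - [[0, 0, 0.010], 0]
    - [[0, 0, 0.010], 0]

```text
t: 14.45
tool_pos: [0.445, -0.2305, 0.0843]
tool_rot: [0.0, 0.045, 0.999, 0.0]
ft_force: [1.3, 0.5, -2.0]
finger_gap: 0.014
finger_force: 30.0
```

>>> tcp_steps:
  moves:
    - [[0, 0, 0.002], 0]
    - [[0, 0, 0.004], 0]
    - [[0, 0, 0.004], 0]

```text
t: 14.75
tool_pos: [0.4451, -0.2306, 0.0806]
tool_rot: [0.0, 0.045, 0.999, 0.0]
ft_force: [1.6, 0.7, -1.2]
finger_gap: 0.0138
finger_force: 30.0
```

>>> tcp_steps:
  moves:
    - [[0, 0, 0.002], 0]
    - [[0, 0, 0.004], 0]
    - [[0, 0, 0.004], 0]

```text
t: 15.05
tool_pos: [0.4451, -0.2306, 0.0766]
tool_rot: [0.0, 0.045, 0.999, 0.0]
ft_force: [2.1, -0.6, -1.6]
finger_gap: 0.0141
finger_force: 30.0
```

```bash
python3 go.py .4446 -.2302 .0728 1.481
```

```text
[0.0006 0.0004 0.0038] turn -0.001 now [ 0.4451 -0.2306  0.0766] yaw 1.48 tilt [0. 0.] j [-0.59 -0.08  2.1   0.    1.12 -2.07]
```

>>> tcp_steps:
  moves:
    - [[0, 0, 0.002], 0]
    - [[0, 0, 0.003], 0]
    - [[0, 0, 0.004], 0]
    - [[0, 0, 0.004], 0]
    - [[0, 0, 0.004], 0]

```text
t: 15.55
tool_pos: [0.4452, -0.2307, 0.0728]
tool_rot: [0.0, 0.045, 0.999, 0.0]
ft_force: [2.5, 1.3, 0.1]
finger_gap: 0.0138
finger_force: 30.0
```

>>> tcp_steps:
  moves:
    - [[0, 0, 0.002], 0]
    - [[0, 0, 0.003], 0]
    - [[0, 0, 0.003], 0]
    - [[0, 0, 0.003], 0]

```text
t: 15.95
tool_pos: [0.4452, -0.2307, 0.0702]
tool_rot: [0.0, 0.045, 0.999, 0.0]
ft_force: [1.9, 3.6, 4.3]
finger_gap: 0.0141
finger_force: 30.0
```

>>> tcp_steps:
  moves:
    - [[0, 0, 0.001], 0]
    - [[0, 0, 0.002], 0]
    - [[0, 0, 0.002], 0]
    - [[0, 0, 0.002], 0]

```text
t: 16.35
tool_pos: [0.4452, -0.2307, 0.0684]
tool_rot: [0.0, 0.045, 0.999, 0.0]
ft_force: [0.7, 4.0, 6.7]
finger_gap: 0.0142
finger_force: 30.0
```

```bash
python3 go.py .4446 -.2302 .0668 1.481
```

```text
[0.0007 0.0005 0.0016] turn -0.001 now [ 0.4452 -0.2307  0.0684] yaw 1.48 tilt [0. 0.] j [-0.59 -0.07  2.1   0.    1.1  -2.07]
```

>>> tcp_steps:
  moves:
    - [[0, 0, 0.001], 0]
    - [[0, 0, 0.002], 0]
    - [[0, 0, 0.002], 0]
    - [[0, 0, 0.002], 0]

```text
t: 16.75
tool_pos: [0.4452, -0.2307, 0.0668]
tool_rot: [0.0, 0.045, 0.999, 0.0]
ft_force: [0.9, 4.5, 8.3]
finger_gap: 0.0137
finger_force: 30.0
```

>>> tcp_steps:
  moves:
    - [[0, 0, 0.001], 0]
    - [[0, 0, 0.001], 0]
    - [[0, 0, 0.001], 0]
    - [[0, 0, 0.001], 0]

```text
t: 17.15
tool_pos: [0.4453, -0.2308, 0.0666]
tool_rot: [0.0, 0.045, 0.999, 0.0]
ft_force: [-2.0, 5.1, 12.6]
finger_gap: 0.0137
finger_force: 30.0
```

```bash
python3 go.py .4446 -.2302 .0668 1.481
```

```text
[ 0.0007  0.0005 -0.0002] turn -0.001 now [ 0.4453 -0.2308  0.0666] yaw 1.48 tilt [0. 0.] j [-0.59 -0.06  2.1   0.    1.1  -2.07]
```

The force has jumped to 12.6 N at z = 0.0666 m, so the shaft is at its bottom stop. One last look before handing in.

>>> tcp_steps:
  moves:
    - [[0, 0, 0], 0]
    - [[0, 0, 0], 0]
    - [[0, 0, 0], 0]

```text
t: 17.45
tool_pos: [0.4453, -0.2308, 0.0666]
tool_rot: [0.0, 0.045, 0.999, 0.0]
ft_force: [-1.8, 5.8, 12.5]
finger_gap: 0.0139
finger_force: 30.0
```

Run:
```python
from h import *
I=optics.capture("side")["pixels"][180:290,200:350]
cv2.imwrite("pics/g.png",cv2.resize(I,(750,550),interpolation=cv2.INTER_CUBIC))
```

```text
(no output)
```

View pics/g.png

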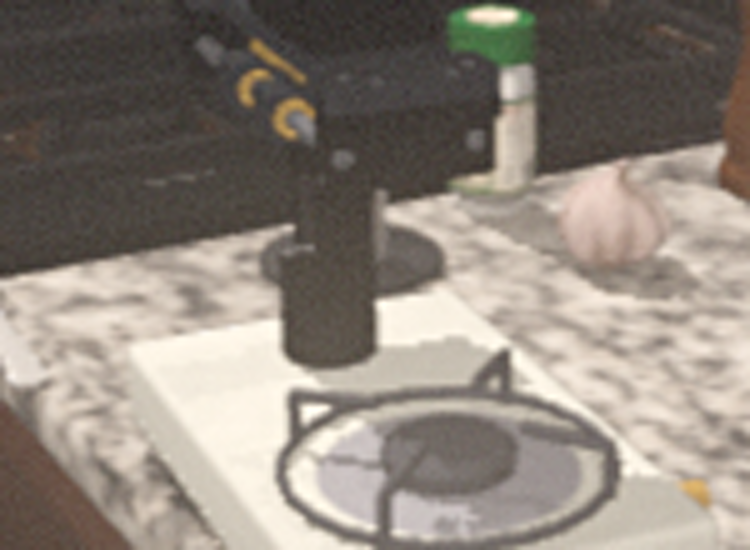

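The knob (330,360) sits flat against the panel with its nose to the front. What is visible of the shaker is still on the coaster, and the garlic and jar look unmoved.

```bash
python3 -c "from rig import bot, optics, workorder;print(workorder.hand_in())"
```

```text
the job is handed in; nothing more can be done
None
```

The job is handed in (no verdict was returned): the shaker stands released on the coaster, and the knob is on the D-shaft, nose to the front, still gripped and pressed to its stop with about 12 N.

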